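# Tidy the radio desk

## Robot

A 6-joint arm with a two-finger parallel gripper is mounted at the origin on the work surface. World frame = base frame: x ahead of the robot, y to its left, z up, the work surface at z = 0. Lengths are in m, angles in rad, forces in N, time in s.
With the tool pointing down it reaches from about 0.35 to 0.725 m from the base axis. Payload 4.3 kg.
Tool frame: the origin (TCP) lies on the centre line of the jaws, within the pads' length; the fingertips stand 14 mm ahead of it and the grasp point (between the pads) lies 5 mm behind it (env.nose_length is the distance from the TCP to the fingertips, in m); z points along the fingers, y is the line along which they close (so a half turn about z gives the same grasp; the last joint's range is limited). The gripper opens to 85 mm and grips with 20 to 120 N. Pads are 22 mm wide; open, the fingers measure 114 mm over their backs; the gripper's body (76 mm by 85 mm) begins 54 mm behind the grasp point. The pads swing forward as they close: fully open they stand 13 mm farther back than shut.
Start: joints at [-1.256, 0.377, 0.081, 1.274, 0, 1.46], TCP at [0.237, -0.524, 0.245] pointing down, gripper open.
Joint ranges: [-2.72, 2.72], [-0.84, 1.66], [-1.02, 1.22], [-1.77, 2.12], [-1.37, 1.28], [-3.14, 3.14]. Speed limits (rad/s): [2.57, 2.57, 3.14, 3.14, 3.14, 3.14].

## Interface

Orientations are given as a rotation vector (axis times angle).
In Python, from rig import env, jaws, kin, eyes gives the robot as it stands. Calls block until the motion is done:
- env.move_pose(position, orientation): joint-space move of the TCP to a pose.
- env.move_linear(position, attitude=None, v=0.15, until_force=None): straight line of the TCP; attitude=None keeps the orientation; v is the mean speed in m/s. With until_force (N) it stops when the force on the tool has changed by that much, and returns True; else False.
- env.movej(angles): joint-space move.
- jaws.ungrasp() and jaws.gripper_close(squeeze=None): open the fingers fully, or close them until they stop; squeeze is the grip in N (None keeps the last).
- env.sleep(seconds).
- kin.ik(position, orientation): joint angles nearest the present ones, or None.
- eyes.snapshot(name): name is "scene" or "top"; returns a dict with "image" (480x640x3 uint8, red, green, blue), "z_map" (480x640 float32, m along the optical axis (not along the pixel's ray), 0 where there is no reading), "fx", "fy", "cx", "cy" (pixels), "k1" (the pictures are not rectified: a ray, as slopes to the right and down, at radius r is drawn at 1 + k1 r^2 times it, then the intrinsics apply), "extrinsics" (4x4, takes a point from world to camera coordinates). Camera axes: x right, y up, looking along -z (the intrinsics and any distortion apply to the point x, -y, -z); pixel columns grow to the right and rows downward; lengths in m; the calibration is good to about 2 mm. A picture is of the moment at which its call begins.
A pose or a line that the arm cannot do raises env.PlanningError and nothing moves.
- env.finish_job(): hands the job in; it is judged then, once.
Readings, each from a call of its own:
- env.get_clock(): time.
- env.get_q(): joint angles.
- env.get_qd(): joint speeds.
- env.get_effort(): joint torques, N m.
- env.get_ee_pos(): TCP position.
- env.get_ee_rot(): TCP orientation.
- env.get_ft_force(): force on the tool from outside, world axes, zero at the start.
- env.get_moment(): the same for the moment, N m.
- env.get_grip_width(): finger opening in m.
- env.get_grasp_force(): force on a finger pad.
Only numpy, scipy, OpenCV 4.12 (cv2) and the standard library are available. Lean on these libraries where they do the work, as an engineer would, in place of code of your own. Each camera call takes 0.05 s, during which the arm holds its last target. There are 200 camera calls.

## Task

Tidy the radio desk: first push the loose black antenna tuner square and flush into the corner of the two low rails, then stack all the loose cardboard cartons lying on it in one neat column, each centred on the tuner and in line with its length, longest carton at the bottom and shortest on top. Take the tablet and the board out of the rack and lean both, side by side, against the front of the grey power supply (its long side away from the robot): foot on the desk, tilted back 10 to 30 degrees, screen or paper outward, straight to the supply and within its width. Do not drop a panel flat or tip the mug, and let go of everything.

Things in the scene. Friction and masses are not known exactly. Their poses are not given: they have to be found in the camera images.
- corner: Two low aluminium rails fixed to the desk, 24 mm high and 14 mm thick, meeting at a right angle. Origin: the inner corner, at desk level. One rail's inner face is the plane x = 0, running 196 mm along +y; the other's is y = 0, running 135 mm along -x. The tuner belongs at x < 0, y > 0 of this frame, touching both.
- tuner: Antenna tuner, a loose closed black box, 120 (x) x 170 (y) x 50 (z) mm, about 0.45 kg, too wide to grip; slides on the desk. Origin: centre of its underside. In the corner its +x face touches one rail, its -y face the other, so that its origin is at (-60, 85) mm in the corner's frame.
- long_carton: Closed cardboard carton with a square section, 58 (x) x 135 (y, its length) x 58 (z) mm, about 0.36 kg; starts lying flat. Origin: the centre of the box, 29 mm above what it lies on; any long side may be down. May be absent.
- middle_carton: Closed cardboard carton with a square section, 58 (x) x 110 (y, its length) x 58 (z) mm, about 0.29 kg; starts lying flat. Origin: the centre of the box, 29 mm above what it lies on; any long side may be down. May be absent.
- short_carton: Closed cardboard carton with a square section, 58 (x) x 85 (y, its length) x 58 (z) mm, about 0.22 kg; starts lying flat. Origin: the centre of the box, 29 mm above what it lies on; any long side may be down. May be absent.
- supply: Heavy grey power supply fixed to the desk, 100 (x) x 280 (y) x 100 (z) mm. Origin: centre of its underside. Its front, the flat upright face at x = -50 mm, is turned away from the robot; panels lean on that face's upper edge, 100 mm above the desk.
- rack: Fixed grey plastic rack, 130 x 130 mm, floor 8 mm thick; two upright slots across y at x = -30 and +30 mm, each 16 mm wide between walls that reach 63 mm above the desk. Origin: centre of its underside.
- tablet: Tablet computer in a grey cover, 12 mm thick (x), 120 mm wide (y), 180 mm tall (z), 0.33 kg; starts standing in a rack slot. Origin: centre of its lower edge face; z runs up the panel; the dark screen is on its -x face, which must end outward, away from the supply.
- board: Plywood reference board, 10 mm thick (x), 110 mm wide (y), 190 mm tall (z), 0.22 kg; starts standing in a rack slot. Origin: centre of its lower edge face; z runs up the panel; a white paper sheet is on its -x face, which must end outward, away from the supply.
- mug: White coffee mug, a bystander, 76 mm across, 90 mm high, loose. Origin: centre of its underside.
There are look-alikes about, which are no part of the job. Leave any blue look-alike of the tuner alone.

How it is judged:
On the way:
1. the tuner is pushed square and flush into the rail corner, with nothing stacked on it yet (x of tuner in the frame of corner above -0.064 m and y of tuner in the frame of corner below 0.089 m and angle between the x axis of tuner and the x axis of corner, either way round below 0.035 rad and height (world z) of each of long_carton, middle_carton, short_carton below 0.06 m), for 0.2 s.
At the end, for the whole second after the job is handed in: Tuner within 4 mm of both rails, square to 2 deg; cartons lying in one column on it, centred to 12 mm, lined up to 7 deg, longer below shorter; panels foot on desk, touching the supply, tilted 6 to 35 deg, screen/paper out, parallel to 11 deg, middle within 90 mm of its middle; all at rest (x of tuner in the frame of corner above -0.064 m and y of tuner in the frame of corner below 0.089 m and angle between the x axis of tuner and the x axis of corner, either way round below 0.035 rad and angle between tuner's own z axis and vertical below 0.05 rad and x of long_carton in the frame of tuner between -0.012 and 0.012 m and y of long_carton in the frame of tuner between -0.012 and 0.012 m and angle between the y axis of each of long_carton, middle_carton, short_carton and the y axis of tuner, either way round below 0.12 rad and angle between long_carton's own y axis and vertical between 1.5 and 1.64 rad and height (world z) of long_carton between 0.07 and 0.1 m and linear speed of each of long_carton, middle_carton, short_carton, tablet, board below 0.03 m/s and x of middle_carton in the frame of tuner between -0.012 and 0.012 m and y of middle_carton in the frame of tuner between -0.012 and 0.012 m and angle between middle_carton's own y axis and vertical between 1.5 and 1.64 rad and height (world z) of middle_carton between 0.07 and 0.155 m and x of short_carton in the frame of tuner between -0.012 and 0.012 m and y of short_carton in the frame of tuner between -0.012 and 0.012 m and angle between short_carton's own y axis and vertical between 1.5 and 1.64 rad and height (world z) of short_carton above 0.07 m and height (world z) of short_carton above 0.12 m and contact force between each of tablet, board and supply above 0.03 N and angle between tablet's own z axis and vertical between 0.1 and 0.61 rad and height (world z) of each of tablet, board below 0.02 m and x of supply in the frame of tablet above 0 m and y of tablet in the frame of supply between -0.09 and 0.09 m and x of each of tablet, board in the frame of supply below -0.05 m and angle between the y axis of each of tablet, board and the y axis of supply, either way round below 0.2 rad and angle between board's own z axis and vertical between 0.1 and 0.61 rad and x of supply in the frame of board above 0 m and y of board in the frame of supply between -0.09 and 0.09 m).
It fails at once if the mug is tipped (angle between mug's own z axis and vertical above 0.6 rad).
It fails at once if the tablet is dropped flat (angle between tablet's own z axis and vertical above 1.2 rad).
It fails at once if the board is dropped flat (angle between board's own z axis and vertical above 1.2 rad).
Of long_carton, middle_carton, short_carton only 2 to 3 are there at a start; the rules pass over those that are not, and their reading is None.
At some moment in a run one of long_carton, middle_carton, short_carton may be knocked a few centimetres aside while the robot is not near it.
It also fails if it takes over 210 s, if anything falls off the work surface, if the arm or the gripper's body presses on something with over 40 N, if the wrist force passes 120 N, or if a joint passes its speed limit or range.

## Working session

There is one attempt and no reset: what is moved stays moved. The work goes in short steps, each a Python script; the robot and the scene stay as the last script left them, time stands still between calls to the robot, and variables do not carry over. Pictures are saved under pics/ and viewed, at most 14 in all, crops included, and the job is handed in when it is done.

```bash
ls; mkdir -p pics; python3 - <<'E'
from rig import env,jaws,kin,eyes
import cv2,numpy as np
for n in("scene","top"):
    s=eyes.snapshot(n); cv2.imwrite(f"pics/{n}0.png",s["image"][:,:,::-1])
    np.savez(f"pics/{n}0.npz",**s)
    print(n,{k:s[k] for k in("fx","fy","cx","cy","k1")},np.round(s["extrinsics"],3).tolist(),(s["z_map"]>0).mean())
print(env.get_ee_rot(),env.get_clock())
E
```

```text
pics
scene {'fx': 539.6768577764982, 'fy': 539.6768577764982, 'cx': 319.3114026083121, 'cy': 240.60237940686545, 'k1': -0.13510145765255202} [[-0.225, 0.974, 0.018, 0.127], [-0.583, -0.149, 0.798, 0.261], [0.781, 0.169, 0.602, -1.86], [0.0, 0.0, 0.0, 1.0]] 0.9762044270833333
top {'fx': 619.4760428406054, 'fy': 619.4760428406054, 'cx': 327.30020309922145, 'cy': 251.3962022326357, 'k1': -0.09647098865729083} [[0.022, -1.0, -0.002, -0.019], [0.995, 0.021, 0.093, -0.504], [-0.093, -0.004, 0.996, -1.303], [0.0, 0.0, 0.0, 1.0]] 0.996044921875
[-3.06918386e+00 -6.61836641e-01  3.69231021e-04] 0.1
```

View pics/scene0.png

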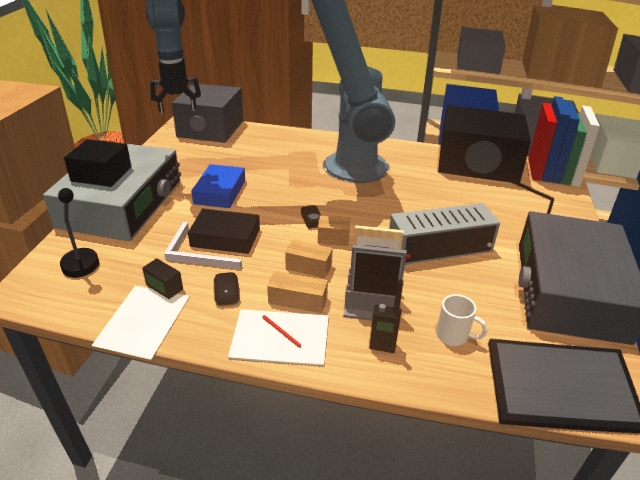

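View pics/top0.png

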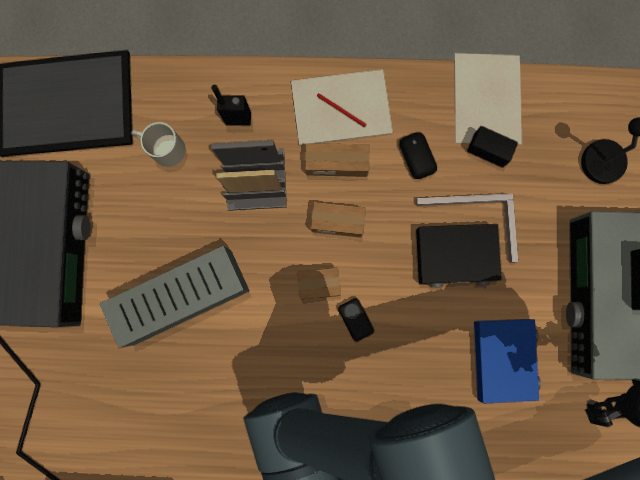

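The top view shows the tuner at (458,254) with the rail corner at (513,198). The three cartons are at (337,160), (337,218) and (319,284). The rack with both panels is at (250,175), the supply at (175,295) and the mug at (160,143). In the scene view the tablet screen faces away from the robot. Next I'll measure all of these.

```bash
cat > h.py <<'E'
import numpy as np, cv2
from scipy.spatial.transform import Rotation as R
def cloud(s):
    h,w=s["z_map"].shape; K=np.array([[s["fx"],0,s["cx"]],[0,s["fy"],s["cy"]],[0,0,1.]])
    u,v=np.meshgrid(np.arange(w),np.arange(h)); p=np.stack([u,v],-1).reshape(-1,1,2).astype(float)
    r=cv2.undistortPoints(p,K,np.array([float(s["k1"]),0,0,0])).reshape(h,w,2)
    z=s["z_map"].astype(float); c=np.stack([r[...,0]*z,-r[...,1]*z,-z],-1)
    E=np.array(s["extrinsics"]); P=(c-E[:3,3])@E[:3,:3]; P[z==0]=np.nan
    return P
def roi(P,m,x0,x1,y0,y1,z0,z1):
    return m&(P[...,0]>x0)&(P[...,0]<x1)&(P[...,1]>y0)&(P[...,1]<y1)&(P[...,2]>z0)&(P[...,2]<z1)
def blobs(P,mask,minpx=80):
    """per component: rect centre, (len long,len short), angle of long side, median z, pixel centre"""
    n,l,st,ce=cv2.connectedComponentsWithStats(mask.astype(np.uint8)); o=[]
    for i in range(1,n):
        if st[i,4]<minpx: continue
        q=P[l==i]; (c,(a,b),t)=cv2.minAreaRect(q[:,:2].astype(np.float32)); t=np.radians(t)
        if b>a: a,b,t=b,a,t+np.pi/2
        t=(t+np.pi/2)%np.pi-np.pi/2
        o.append((np.array(c),a,b,t,np.median(q[:,2]),ce[i],st[i,4]))
    return o
def show(o):
    for c,a,b,t,z,p,n in o: print(f"c {c.round(4)} L {a:.3f} W {b:.3f} ang {np.degrees(t):.1f} z {z:.3f} px {p.round()} n {n}")
E
python3 - <<'E'
from h import *
s=dict(np.load("pics/top0.npz")); P=cloud(s); hsv=cv2.cvtColor(s["image"],cv2.COLOR_RGB2HSV); one=np.ones((480,640),bool)
desk=P[roi(P,one,.3,.8,-.3,.3,-.03,.005)]; print("desk z",np.median(desk[:,2]), desk[:,2].std())
print("cartons"); show(blobs(P,roi(P,one,.2,.8,-.15,.12,.05,.066)))
print("tuner/blue"); show(blobs(P,roi(P,one,.2,.75,-.42,-.1,.04,.06)))
print("rails"); show(blobs(P,roi(P,one,.3,.75,-.42,-.1,.015,.032)))
print("supply"); show(blobs(P,roi(P,one,.2,.7,.12,.55,.09,.11)))
print("rack z.05-.07"); show(blobs(P,roi(P,one,.5,.8,.05,.25,.055,.072),40))
print("panels"); show(blobs(P,roi(P,one,.5,.8,.03,.25,.16,.22),30))
print("mug"); show(blobs(P,roi(P,one,.5,.8,.2,.45,.08,.1),30))
s=dict(np.load("pics/scene0.npz")); P=cloud(s)
print("SCENE tops"); show(blobs(P,roi(P,one,.2,.8,-.15,.12,.05,.066)))
print("panel tops/face");show(blobs(P,roi(P,one,.5,.8,.03,.25,.16,.22),30))
q=P[roi(P,one,.5,.8,.03,.25,.1,.22)]; print(len(q))
print("tuner"); show(blobs(P,roi(P,one,.2,.75,-.42,-.1,.04,.06)))
print("supply"); show(blobs(P,roi(P,one,.2,.7,.12,.55,.09,.11)))
E
```

```text
desk z 0.001035458001459565 0.002371283883499366
cartons
c [ 0.7031 -0.0241] L 0.136 W 0.061 ang 89.6 z 0.059 px [337. 157.] n 1767
c [ 0.5727 -0.0288] L 0.110 W 0.059 ang 85.4 z 0.059 px [338. 218.] n 1455
c [0.4351 0.0087] L 0.085 W 0.058 ang -82.6 z 0.059 px [319. 283.] n 1133
tuner/blue
c [ 0.7251 -0.3551] L 0.089 W 0.021 ang 67.0 z 0.055 px [490. 153.] n 208
c [ 0.5013 -0.2872] L 0.170 W 0.128 ang -86.5 z 0.051 px [459. 254.] n 4591
c [ 0.2831 -0.3737] L 0.166 W 0.093 ang 0.1 z 0.051 px [501. 359.] n 3444
rails
c [ 0.7173 -0.2025] L 0.092 W 0.059 ang 23.6 z 0.029 px [418. 161.] n 441
c [ 0.7186 -0.3507] L 0.088 W 0.012 ang 61.3 z 0.025 px [484. 157.] n 100
c [ 0.5588 -0.3095] L 0.210 W 0.150 ang -85.6 z 0.025 px [484. 212.] n 1158
supply
c [0.6863 0.1695] L 0.098 W 0.003 ang -86.3 z 0.100 px [243. 158.] n 113
c [0.5007 0.5274] L 0.335 W 0.009 ang -0.2 z 0.101 px [ 67. 249.] n 628
c [0.6269 0.1618] L 0.083 W 0.002 ang -85.7 z 0.099 px [246. 187.] n 81
c [0.3993 0.3067] L 0.282 W 0.102 ang -63.7 z 0.101 px [171. 296.] n 6810
rack z.05-.07
c [0.7851 0.197 ] L 0.057 W 0.013 ang -78.
[... 772 characters left out ...]
.] n 1043
c [0.6955 0.1065] L 0.032 W 0.025 ang 9.7 z 0.059 px [351. 291.] n 88
panel tops/face
c [0.6334 0.1514] L 0.111 W 0.017 ang -86.0 z 0.182 px [378. 235.] n 762
c [0.6931 0.1605] L 0.119 W 0.018 ang -84.0 z 0.177 px [379. 253.] n 705
2806
tuner
c [ 0.285  -0.3756] L 0.170 W 0.093 ang 2.8 z 0.050 px [222. 181.] n 870
c [ 0.5048 -0.2854] L 0.170 W 0.129 ang -86.8 z 0.050 px [224. 225.] n 1719
c [ 0.7303 -0.3565] L 0.092 W 0.043 ang 85.5 z 0.058 px [164. 269.] n 210
supply
c [0.3997 0.3072] L 0.282 W 0.108 ang -63.7 z 0.099 px [444. 220.] n 2402
c [0.5039 0.5287] L 0.340 W 0.022 ang 3.5 z 0.101 px [534. 265.] n 346
c [0.6957 0.1658] L 0.088 W 0.009 ang -87.3 z 0.099 px [379. 280.] n 237
```

```bash
cat >> h.py <<'E'
def down(phi):
    z=np.array([0,0,-1.]); y=np.array([np.cos(phi),np.sin(phi),0]); return R.from_matrix(np.stack([np.cross(y,z),y,z],1)).as_rotvec()
def yc(t): return np.array([[np.cos(t),-np.sin(t)],[np.sin(t),np.cos(t)]])
TH=np.radians(4.4); CO=np.array([.6261,-.3956])
def corner(x,y,z): return [*(CO+yc(TH)@np.array([x,y])),z]
def best(kin,p,phi):
    """of the two equal grasps the one with the smaller last joint turn"""
    c=[(abs(q[5]),a) for a in (phi,phi+np.pi) for q in [kin.ik(p,down(a))] if q is not None]
    return down(min(c)[1]) if c else None
E
python3 - <<'E'
from h import *
from rig import env,jaws,kin,eyes
ty=np.linalg.inv(yc(TH))@(np.array([.503,-.2865])-CO); print("tuner in corner",ty)
o=best(kin,corner(-.23,ty[1],.15),TH+np.pi/2)
env.move_pose(corner(-.23,ty[1],.15),o); env.move_linear(corner(-.23,ty[1],.02),v=.2)
print(env.move_linear(corner(-.12,ty[1],.02),v=.05,until_force=12), env.get_ee_pos(),env.get_ft_force())
p=np.linalg.inv(yc(TH))@(np.array(env.get_ee_pos())[:2]-CO); print(p)
env.move_linear(corner(p[0]-.03,p[1],.02),v=.15); env.move_linear(corner(p[0]-.03,p[1],.15),v=.25)
o=best(kin,corner(-.06,.24,.15),TH)
env.move_pose(corner(-.06,.24,.15),o); env.move_linear(corner(-.06,.24,.02),v=.2)
print(env.move_linear(corner(-.06,.17,.02),v=.05,until_force=12), env.get_ee_pos(),env.get_ft_force())
p=np.linalg.inv(yc(TH))@(np.array(env.get_ee_pos())[:2]-CO); print(p)
env.move_linear(corner(p[0],p[1]+.03,.02),v=.15); env.move_linear(corner(p[0],p[1]+.03,.2),v=.25)
env.move_pose(corner(-.2,.3,.3),o)
s=eyes.snapshot("top");cv2.imwrite("pics/top1.png",s["image"][:,:,::-1]); P=cloud(s); one=np.ones((480,640),bool)
show(blobs(P,roi(P,one,.4,.75,-.42,-.1,.04,.06)));show(blobs(P,roi(P,one,.5,.75,-.42,-.1,.015,.032)))
print("cartons"); show(blobs(P,roi(P,one,.2,.8,-.15,.12,.05,.066)));print(env.get_clock())
E
```

```text
tuner in corner [-0.11436715  0.11822257]
True [ 0.48462138 -0.28697476  0.01928923] [-0.09936791 -0.05645529 -0.56064339]
[-0.13272802  0.11915919]
True [ 0.55145408 -0.21739221  0.0194876 ] [ 0.2403869  -0.20302193 -0.61290942]
[-0.06075399  0.18340933]
c [ 0.7246 -0.3555] L 0.090 W 0.024 ang 70.2 z 0.055 px [490. 153.] n 197
c [ 0.556  -0.3147] L 0.173 W 0.128 ang -85.4 z 0.051 px [474. 226.] n 4231
c [ 0.718  -0.2028] L 0.092 W 0.060 ang 24.8 z 0.029 px [419. 161.] n 424
c [ 0.7184 -0.3503] L 0.088 W 0.011 ang 60.9 z 0.024 px [486. 158.] n 108
c [ 0.5638 -0.309 ] L 0.210 W 0.141 ang -86.0 z 0.025 px [477. 207.] n 671
cartons
c [ 0.7028 -0.0244] L 0.136 W 0.061 ang 89.9 z 0.060 px [337. 157.] n 1764
c [ 0.5728 -0.0287] L 0.111 W 0.059 ang 84.9 z 0.059 px [338. 218.] n 1452
c [0.435  0.0086] L 0.086 W 0.059 ang -82.9 z 0.059 px [319. 283.] n 1137
11.2083
```

View pics/top1.png

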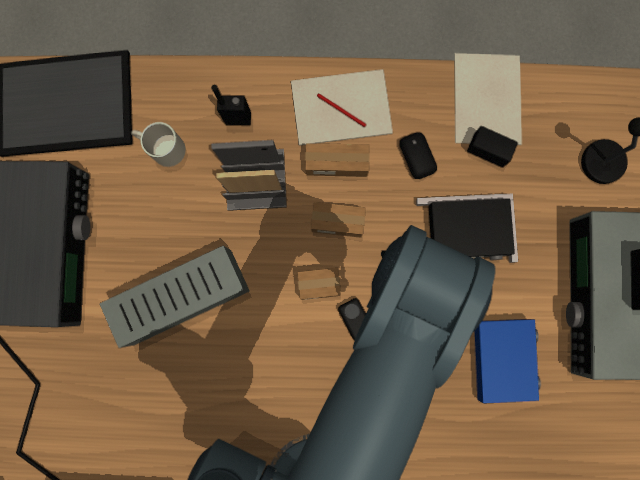

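The picture shows the tuner seated in the corner, with its right and upper edges on the rails at (513,198). It's square to about 1°, and the cartons haven't moved. Next I'll stack them.

```bash
cat >> h.py <<'E'
def find(eyes,L,zlo=.05,zhi=.068):
    s=eyes.snapshot("top"); P=cloud(s); one=np.ones((480,640),bool)
    return [b for b in blobs(P,roi(P,one,.25,.8,-.2,.12,zlo,zhi)) if abs(b[1]-L)<.012 and .05<b[2]<.07]
def stack(L,base,g=.032):
    from rig import env,jaws,kin,eyes
    b=find(eyes,L); show(b); b=b[0]; c=b[0]; phi=b[3]-np.pi/2
    o=best(kin,[*c,.16],phi); jaws.ungrasp()
    env.move_pose([*c,.16],o)
    b2=find(eyes,L)
    env.move_linear([*c,g],v=.2); jaws.gripper_close(40); w=env.get_grip_width(); print("grip",w,env.get_grasp_force())
    if w<.05: return False
    top=g+base+.05
    env.move_linear([*c,max(top,.16)],v=.25)
    t=corner(-.06,.085,max(top,.16)); 
    # carton's length turned onto the corner's y axis, by the smaller turn
    y=R.from_rotvec(env.get_ee_rot()).as_matrix()[:,1]; a=np.arctan2(y[1],y[0])
    o=down(TH+np.pi*np.round((a-TH)/np.pi))
    env.move_pose(t,o); 
    print("contact",env.move_linear(corner(-.06,.085,g+base-.002),v=.06,until_force=6),np.round(env.get_ee_pos(),4),g+base)
    jaws.ungrasp(); env.move_linear(corner(-.06,.085,top+.03),v=.25); print(env.get_clock()); return True
E
python3 - <<'E'
from h import *
from rig import env,eyes
stack(.135,.05)
env.move_pose([.42,-.1,.3],env.get_ee_rot())
s=eyes.snapshot("top"); P=cloud(s); one=np.ones((480,640),bool)
show(blobs(P,roi(P,one,.4,.75,-.42,-.1,.095,.12)));show(blobs(P,roi(P,one,.4,.75,-.42,-.1,.04,.06)))
E
```

```text
c [ 0.703  -0.0242] L 0.136 W 0.060 ang 90.0 z 0.059 px [337. 157.] n 1775
grip 0.05757013013987184 45.021904706954956
contact True [ 0.5593 -0.3152  0.0841] 0.082
17.8833
c [ 0.5602 -0.3143] L 0.138 W 0.059 ang -85.4 z 0.109 px [480. 223.] n 1865
c [ 0.7238 -0.354 ] L 0.090 W 0.020 ang 64.7 z 0.055 px [489. 152.] n 209
c [ 0.5914 -0.3117] L 0.172 W 0.061 ang -84.0 z 0.051 px [464. 207.] n 971
c [ 0.5163 -0.3653] L 0.078 W 0.043 ang -81.8 z 0.051 px [498. 247.] n 525
```

Long carton placed well. Next are the other two.

```bash
python3 - <<'E'
from h import *
from rig import env,eyes
for L,b in((.11,.108),(.085,.166)):
    stack(L,b+.001)
    env.move_pose([.42,-.1,.35],env.get_ee_rot())
s=eyes.snapshot("top"); cv2.imwrite("pics/top2.png",s["image"][:,:,::-1]);P=cloud(s); one=np.ones((480,640),bool)
print('tops')
for lo,hi in((.215,.24),(.155,.18),(.095,.12),(.04,.06)): show(blobs(P,roi(P,one,.4,.68,-.42,-.1,lo,hi)))
s=eyes.snapshot("scene"); cv2.imwrite("pics/scene2.png",s["image"][:,:,::-1])
E
```

```text
c [ 0.5728 -0.0286] L 0.110 W 0.059 ang 84.6 z 0.059 px [338. 218.] n 1453
grip 0.0577028166421402 44.76289451122284
contact True [ 0.5589 -0.3149  0.1416] 0.14100000000000001
24.9583
c [0.4352 0.0088] L 0.086 W 0.058 ang -82.8 z 0.059 px [319. 283.] n 1141
grip 0.057379707897328214 43.34906816482544
contact True [ 0.5592 -0.3149  0.1993] 0.199
32.3917
tops
c [ 0.5602 -0.314 ] L 0.088 W 0.059 ang -85.9 z 0.225 px [494. 215.] n 1486
c [ 0.5623 -0.2645] L 0.047 W 0.014 ang 4.1 z 0.168 px [461. 217.] n 200
c [ 0.5709 -0.2517] L 0.026 W 0.014 ang 5.4 z 0.109 px [449. 216.] n 96
c [ 0.5993 -0.2745] L 0.099 W 0.036 ang -83.8 z 0.051 px [446. 206.] n 387
c [ 0.5197 -0.3826] L 0.044 W 0.038 ang -75.4 z 0.051 px [505. 247.] n 287
```

View pics/scene2.png

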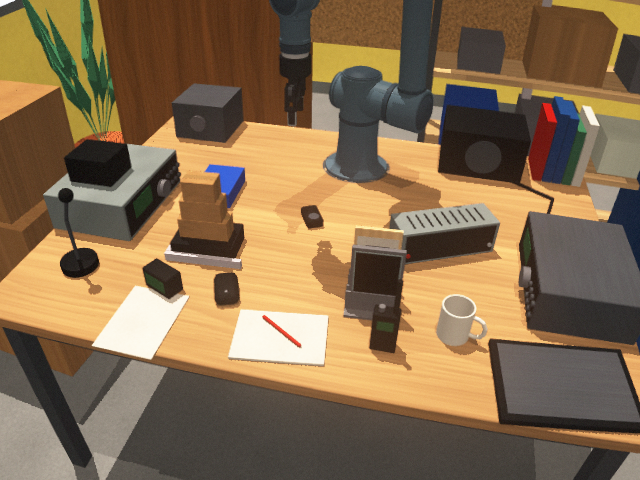

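The stack looks neat at (205,215) in the scene view. I'll zoom in on the rack to see which way the board faces.

```bash
python3 - <<'E'
import cv2
i=cv2.imread("pics/scene2.png")[215:320,335:415]; j=cv2.imread("pics/top2.png")[130:215,205:290]
i=cv2.resize(i,(400,525),interpolation=cv2.INTER_CUBIC); j=cv2.resize(j,(400,525),interpolation=cv2.INTER_CUBIC)
cv2.imwrite("pics/crop.png",cv2.hconcat([i,j]))
E
```

```text
(no output)
```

View pics/crop.png

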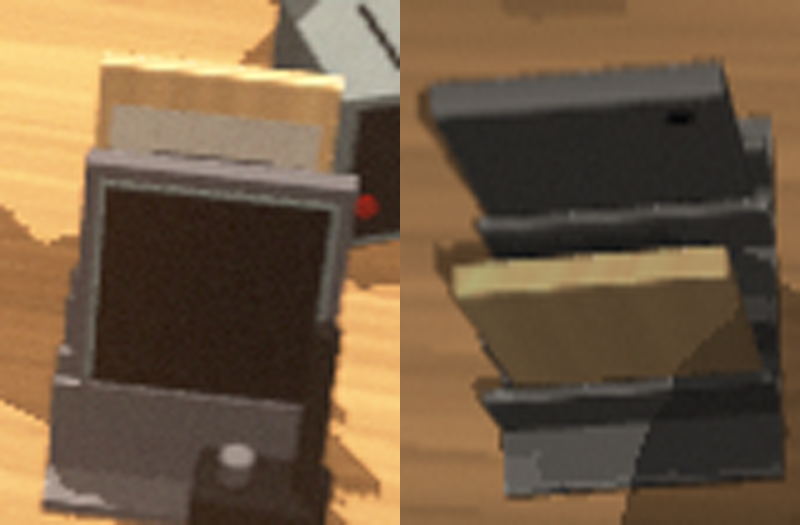

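In both crops the panels face away from the robot: screen and paper are turned to +x, and both stand upright. Neither needs flipping. I'll take the board first, gripping near its top edge so the fingers stay above the tablet's top.

```bash
cat >> h.py <<'E'
SC=np.array([.3995,.307]); SA=np.radians(26.3); N=np.array([np.cos(SA),np.sin(SA),0]); Y=np.array([-N[1],N[0],0])
def lean(th,sg):
    z=np.sin(th)*N+[0,0,-np.cos(th)]; y=sg*(np.cos(th)*N+[0,0,np.sin(th)]); return R.from_matrix(np.stack([np.cross(y,z),y,z],1)).as_rotvec()
def leanpos(th,t,d,off,out=0,up=0):
    """TCP with the panel (thickness t, TCP d above its foot) leaning at th"""
    u=.05+.1*np.tan(th)+t/2*np.cos(th)-d*np.sin(th)+out; z=t/2*np.sin(th)+d*np.cos(th)+up
    return np.array([*SC,0])+u*N+off*Y+[0,0,z]
E
python3 - <<'E'
from h import *
from rig import env,eyes,kin
s=eyes.snapshot("top");P=cloud(s); one=np.ones((480,640),bool)
n=np.array([np.cos(np.radians(4.6)),np.sin(np.radians(4.6))])
for nm,x0,x1,ht in(("tablet",.66,.71,.188),("board",.60,.65,.198)):
    m=roi(P,one,x0,x1,.08,.23,.07,.21); q=P[m]; f=q[q[:,2]<ht-.008]
    print(nm,"back-face slope deg",np.degrees(np.arctan(np.polyfit(f[:,2],f[:,:2]@n,1)[0])))
    show(blobs(P,roi(P,one,x0,x1+.02,.08,.24,ht-.004,.22),30))
th=np.radians(14)
for nm,c,zt,d,t,off in(("board",(.6324,.1499),.188,.18,.010,.067),("tablet",(.6921,.1591),.175,.167,.012,-.067)):
    for sg in(1,-1):
        a=np.radians(4.6)+(np.pi if sg<0 else 0)
        print(nm,sg,[None if q is None else np.round(q,2).tolist() for q in(kin.ik([*c,zt],down(a)),kin.ik([*c,zt+.085],down(a)),kin.ik(leanpos(th,t,d,off),lean(th,sg)),kin.ik(leanpos(th,t,d,off,.05,.08),lean(th,sg)))])
E
```

```text
tablet back-face slope deg 0.10985122009283421
c [0.6925 0.1584] L 0.118 W 0.014 ang -85.9 z 0.189 px [243. 144.] n 389
board back-face slope deg 0.04029514163877636
c [0.6329 0.1501] L 0.111 W 0.012 ang -85.6 z 0.199 px [245. 174.] n 335
board 1 [[0.14, 0.55, 0.21, 1.23, 0.0, 1.63], [0.14, 0.54, 0.41, 1.44, 0.0, 1.63], [0.67, 0.18, -0.4, 0.75, -0.05, 1.78], [0.65, 0.23, -0.13, 0.97, -0.05, 1.76]]
board -1 [[0.14, 0.55, 0.21, 1.23, 0.0, -1.52], [0.14, 0.54, 0.41, 1.44, 0.0, -1.52], [0.67, 0.18, -0.4, 0.75, -0.05, -1.36], [0.65, 0.23, -0.13, 0.97, -0.05, -1.38]]
tablet 1 [[0.14, 0.69, 0.42, 1.3, 0.0, 1.63], [0.14, 0.7, 0.65, 1.52, 0.0, 1.63], [0.39, 0.15, -0.48, 0.7, 0.02, 1.5], [0.4, 0.19, -0.21, 0.93, 0.02, 1.51]]
tablet -1 [[0.14, 0.69, 0.42, 1.3, 0.0, -1.51], [0.14, 0.7, 0.65, 1.52, 0.0, -1.51], [0.39, 0.15, -0.48, 0.7, 0.02, -1.64], [0.4, 0.19, -0.21, 0.93, 0.02, -1.63]]
```

```bash
cat >> h.py <<'E'
def panel(c,shift,zt,d,t,off,th=np.radians(14),sg=1):
    from rig import env,jaws,kin,eyes
    a=np.radians(4.3)+(np.pi if sg<0 else 0); n=np.array([np.cos(np.radians(4.3)),np.sin(np.radians(4.3))]); c=np.array(c)+shift*n
    jaws.ungrasp(); env.move_pose([*c,zt+.07],down(a)); env.move_linear([*c,zt],v=.12)
    jaws.gripper_close(70); w=env.get_grip_width(); print("grip",w,env.get_grasp_force())
    if abs(w-t)>.004: return
    env.move_linear([*c,zt+.085],v=.15); print("held",env.get_grip_width())
    o=lean(th,sg); env.move_pose(leanpos(th,t,d,off,.05,.08),o); env.move_linear(leanpos(th,t,d,off,.015,.012),v=.12)
    print("floor",env.move_linear(leanpos(th,t,d,off,.015,-.004),v=.03,until_force=4),np.array(env.get_ee_pos())[2]-leanpos(th,t,d,off)[2])
    up=np.array(env.get_ee_pos())[2]-leanpos(th,t,d,off)[2]+.001
    env.move_linear(leanpos(th,t,d,off,.015,up),v=.03)
    print("wall",env.move_linear(leanpos(th,t,d,off,-.012,up),v=.03,until_force=3),(np.array(env.get_ee_pos())-leanpos(th,t,d,off))@N,env.get_ft_force())
    cv2.imwrite(f"pics/held{t}.png",eyes.snapshot("scene")["image"][:,:,::-1])
    jaws.ungrasp(); env.sleep(.3)
    zax=R.from_rotvec(env.get_ee_rot()).as_matrix()[:,2]; env.move_linear(np.array(env.get_ee_pos())-.09*zax,v=.15); print(env.get_clock())
E
python3 - <<'E'
from h import *
from rig import env,eyes,kin
panel((.6324,.1499),-.002,.188,.18,.010,.067)
env.move_pose([.45,0,.33],down(np.radians(4)))
i=[eyes.snapshot("scene")["image"][:,:,::-1],cv2.imread("pics/held0.01.png")]
cv2.imwrite("pics/b.png",cv2.resize(cv2.hconcat([k[150:330,330:560] for k in i]),(800,313)))
E
```

```text
grip 0.008767270446702505 71.57660007476807
held 0.00824926785153153
floor True 6.068742626935686e-05
wall True -0.0015230193746477861 [2.90573482 1.58886286 0.46013114]
42.3333
```

View pics/b.png

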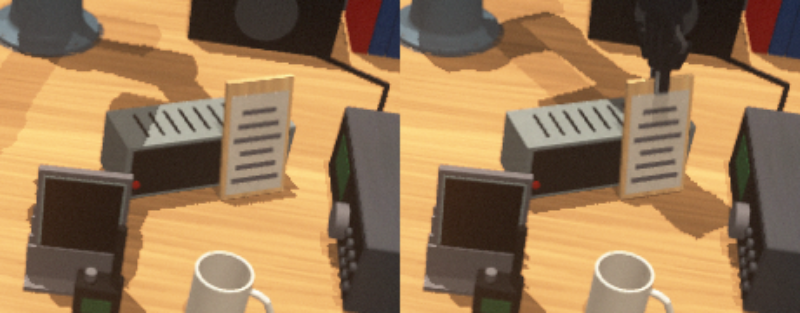

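The board now leans on the supply at about (258,135) in the left crop, paper outward and released. Now the tablet.

```bash
python3 - <<'E'
from h import *
from rig import env,eyes,kin
panel((.6923,.1588),0,.172,.164,.012,-.067)
env.move_pose([.40,-.05,.35],down(np.radians(4)))
s=eyes.snapshot("scene"); cv2.imwrite("pics/sceneF.png",s["image"][:,:,::-1]); t=eyes.snapshot("top"); cv2.imwrite("pics/topF.png",t["image"][:,:,::-1])
one=np.ones((480,640),bool); P=cloud(s)
print("PANELS")
for off in(.067,-.067):
    d=P-np.array([*SC,0]); u=d@N; v=d@Y; m=(abs(v-off)<.04)&(u>.02)&(u<.13)&(P[...,2]>.02)&(P[...,2]<.15)
    q=np.stack([u[m],v[m],P[...,2][m]],1); A=np.c_[q[:,1],q[:,2],np.ones(len(q))]; k=np.linalg.lstsq(A,q[:,0],rcond=None)[0]
    mm=(abs(v-off)<.075)&(u>-.02)&(u<.13)&(P[...,2]>.11); 
    print(off,"tilt",np.degrees(np.arctan(-k[1])),"yaw",np.degrees(np.arctan(k[0])),"foot u",k[2]+k[0]*off,"v range",np.percentile(v[mm],[1,99]))
P=cloud(t)
for lo,hi in((.215,.24),(.155,.18),(.095,.12),(.04,.06)): show(blobs(P,roi(P,one,.4,.68,-.42,-.1,lo,hi)))
E
```

```text
grip 0.011008022017404232 68.81589531898499
held 0.010689367718923792
floor True 4.792605755762902e-05
wall True -0.0007829658394653123 [3.16682087 0.89647613 0.52613999]
52.1
PANELS
0.067 tilt 14.643494664410671 yaw 0.010931023521924743 foot u 0.08509793905693669 v range [-0.0059967   0.12042716]
-0.067 tilt 14.022449439834674 yaw 0.04598493984998963 foot u 0.08623371698526618 v range [-0.12708814 -0.00619277]
c [ 0.5601 -0.3137] L 0.086 W 0.059 ang -85.3 z 0.225 px [494. 215.] n 1497
c [ 0.5592 -0.3135] L 0.112 W 0.059 ang -86.4 z 0.167 px [468. 224.] n 359
c [ 0.5576 -0.284 ] L 0.077 W 0.059 ang -86.0 z 0.109 px [451. 227.] n 291
c [ 0.556  -0.3141] L 0.172 W 0.128 ang -85.3 z 0.051 px [463. 238.] n 1977
```

View pics/sceneF.png

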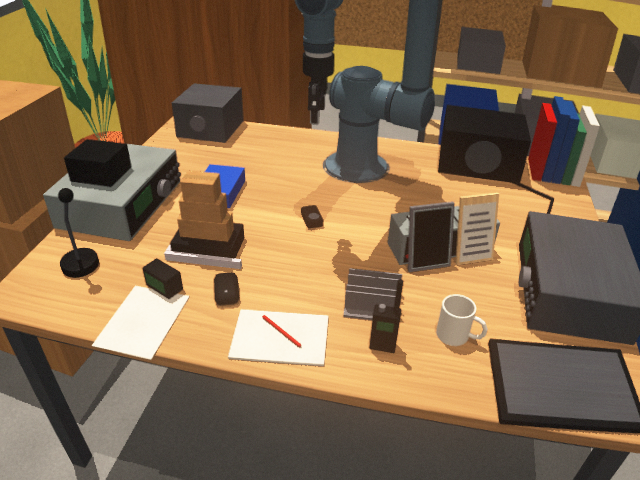

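View pics/topF.png

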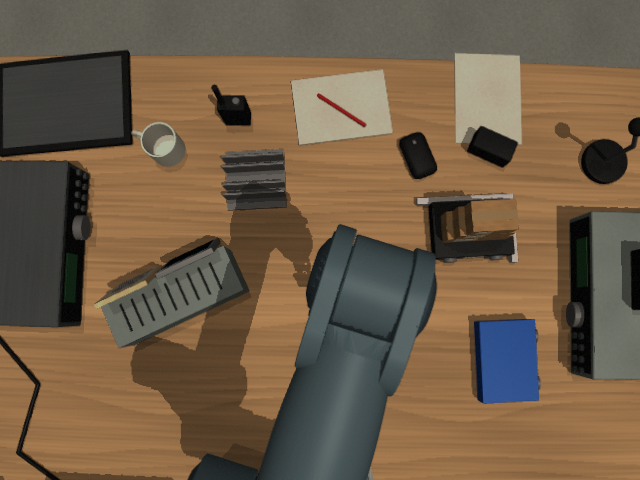

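In both views the stack, tablet and board stand as intended: tilts of 14.0° and 14.6°, parallel to the supply. Before handing in I'll check the gap between tuner and rails.

```bash
python3 - <<'E'
from h import *
from rig import env,eyes
for nm in("top","scene"):
    P=cloud(eyes.snapshot(nm)); q=(P[...,:2]-CO)@yc(TH); x,y,z=q[...,0],q[...,1],P[...,2]
    tu=(z>.046)&(z<.056)&(x>-.14)&(x<.03)&(y>-.03)&(y<.2); ra=(z>.021)&(z<.028)
    rx=ra&(x>-.02)&(x<.03)&(y>.02)&(y<.19); ry=ra&(y>-.03)&(y<.02)&(x<-.02)&(x>-.13)
    f=lambda a:np.round(np.percentile(a,[1,50,99])*1000,1) if a.size else None
    print(nm,"tuner x,y",f(x[tu]),f(y[tu]),"railx",f(x[rx]),rx.sum(),"raily",f(y[ry]),ry.sum())
E
```

```text
top tuner x,y [-120.6  -95.9   -0.5] [  3.8 117.5 171.9] railx [-0.1  8.9 14.6] 299 raily [-13.3  -8.6   7.5] 76
scene tuner x,y [-116.6  -23.5    1.2] [  3.1 105.6 171.6] railx [-5.9  5.2 16.9] 323 raily [-14.4 -14.1 -11.7] 3
```

```bash
python3 -c "
from rig import env
print(env.finish_job(),env.get_clock())"
```

```text
the job is handed in; nothing more can be done
the job is handed in; nothing more can be done
```

I handed the job in with the tuner pushed into the rail corner, the three cartons stacked on it longest to shortest, and both panels leaning on the supply at about 14°. No verdict was shown, and my last check left the tuner's gap to one rail unclear at 0–2 mm (limit 4 mm).

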